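# Empty the lights bin of the hallway organiser

### The job

The organiser bin with the flashlight and the bike light in it needs a wipe. Lift that bin straight up out of the organiser, keeping it upright until it is clear, tip both lights out of it into the wooden tray from close above (the gripper must not touch the lights), then stand the empty bin upright in the middle of the cork mat. Leave the organiser, the other bin and the glass votive dish where they are.

Things in the scene. Friction and masses are not known exactly. Their poses are not given: they have to be found in the camera images.
- lights_bin_grip (a point): Pull tab of the bin that holds the two lights: an upright block 17 (own x) x 30 (own y) over the middle of the back wall, 60 to 101 above the bin's underside. This point is on its axis, 84 above the underside, 57.5 behind (own +x of) the bin's centre; tab top 17 above it, rim 24 below it. Own x points to the bin's back, z up. Either bay of the organiser at the start, yawed with it.
- lights_bin_foot (a point): Centre of the underside of that bin, axes as above. Grey plastic, 132 (x) x 84 (y), 0.12 kg empty. Walls 3 thick; sides and back (+x) 60 high, front (-x) 42 high. The floor, 3 thick, runs from the back to x = -14; from there a ramp rises at 38 degrees to the front rim, over which the contents slide when the bin is tipped front down by 70 degrees or more.
- lights_bin_rim (a point): Middle of the front rim of that bin, over which it is emptied: 66 in front (-x) of the bin's centre, 42 above its underside; so 123.5 in front of and 42 below the tab's grip point. Axes as above.
- flashlight: Black plastic compact flashlight, a cylinder 72 long and 30 thick, about 0.09 kg; origin at its centre, own y along its length. Starts lying across the lights bin.
- bike_light: White bike light, a rounded block 34 x 62 x 30; about 0.07 kg; origin at its centre, own y along its length. Starts lying across the lights bin next to the back wall.
- organiser: Dark wood organiser frame, loose on the shelf, 1.5 kg: 149 (own x) x 195 (own y) x 48 high, with two open bays side by side along own y, centres 47 either side of the origin; a bin stands in each on the 6 thick base with 1.5 clearance all round, its tab towards own +x. Frame walls end 48 above the shelf, 42 above the undersides of the bins. Origin at the centre of its underside.
- other_bin_grip (a point): Grip centre of the tab of the other, identical bin, which holds a mint green power bank and stays in the organiser.
- tray: Light wood tray with a grey lining, fixed, 220 x 220, walls 6 thick and 40 high, floor 6 thick; a carabiner with keys may lie flat in it. Origin at the centre of its underside.
- cork_mat: Cork mat, fixed, 200 (own x) x 190 (own y) x 5 thick; origin at the centre of its underside, top 5 above it.
- votive_dish: Small glass votive dish, 72 across, 42 high, near the robot; origin at the centre of its underside. To be left alone.
There are look-alikes about, which are no part of the job. Leave any blue, purple or yellow look-alike of the part that bears lights_bin_grip alone.

How it is judged:
By the outcome, as a careful person would: the job done as asked, in the order asked, and still so for the second after the job is handed in, with the robot touching nothing.
It also fails if it takes over 69 s, if anything falls off the work surface, if the arm or the gripper's body presses on something with over 40 N, if the wrist force passes 120 N, or if a joint passes its speed limit or range.

### The arm

A 6-joint arm with a two-finger parallel gripper is mounted at the origin on the work surface. World frame = base frame: x ahead of the robot, y to its left, z up, the work surface at z = 0. Lengths are in m, angles in degrees, forces in N, time in s.
With the tool pointing down it reaches from about 0.35 to 0.975 m from the base axis. Payload 7.1 kg.
Tool frame: the origin (TCP) lies midway between the tips of the shut fingers; the grasp point (between the pads) lies 19 mm behind it; z points along the fingers, y is the line along which they close (so a half turn about z gives the same grasp; the last joint's range is limited). The gripper opens to 88 mm and grips with 3 to 60 N. Pads are 20 mm wide; open, the fingers measure 115 mm over their backs; the gripper's body (75 mm by 178 mm) begins 61 mm behind the grasp point.
Start: joints at [76.203, 24.242, 93.386, -0, 62.372, -1.089], TCP at [0.137, 0.61, 0.223] pointing down, gripper open.
Joint ranges: [-172.04, 172.04], [-51.8, 120.97], [4.93, 147.93], [-75.15, 255.16], [6.16, 154.13], [-145.62, 145.62]. Speed limits (degrees/s): [136.94, 136.94, 172.46, 180, 180, 180].

### API

Orientations are given as a 3x3 rotation matrix whose columns are the frame's x, y, z axes.
In Python, from cell import observe, eyes, robot gives the robot as it stands.
- The arm moves only by the tool arm_command, never from a script. Its argument "moves" is a list of rows, each a list of 6 numbers: the shift along the tool's x, y, z normalised to -1 to 1, where 1 is 400 mm, then the turn, a rotation vector about the tool's x, y, z normalised to -1 to 1, where 1 is 180 degrees. In form: [[dx, dy, dz, wx, wy, wz], ...]. A call has 1 to 20 rows; each row is the pose to reach, as a shift and turn from the pose commanded when the call began, along the tool's axes at that moment, turning the shorter way round; what a row does not reach only later rows make up. A row lasts 1/10 s, in which the tool goes at most 50 mm and 8.59 degrees, less where a joint would pass 70% of its speed; a pose out of reach is approached as far as the arm can. A call with a number of a shift or a turn outside -1 to 1 is refused whole. A call with a gripper value outside its range is refused whole. "hand" is the opening, from 0 (shut) to 1 (fully open), set as the call begins (left out, the last holds). The fingers move at their own pace and stop on an object; "newtons" is the grip in N (left out, the last holds). Time passes only in rows, so rows that repeat a pose let the fingers close. It gives the time, the measured TCP pose, the force, the opening and the grip force at its end, in the units of the state.
- observe(): the state, without advancing time (a new reading comes with each control period).
- eyes.snapshot(name): name is "scene" or "top" or "wrist"; returns a dict with "image" (480x640x3 uint8, red, green, blue), "fx", "fy", "cx", "cy" (pixels), "xyz" and "attitude" of the camera in the world; the wrist camera has in their place "mount" (4x4, takes a point from camera to tool coordinates, whose origin is the TCP and whose axes are the flange's). Camera axes: x right, y up, looking along -z (the intrinsics and any distortion apply to the point x, -y, -z); pixel columns grow to the right and rows downward; lengths in m; the calibration is good to about 2 mm. A picture is of the moment at which its call begins: read the wrist's pose just before it. There is no depth.
- robot.hand_in(): hands the job in; it is judged then, once.
Trained networks look in the newest picture that a camera, given by its name, has taken for a name from the list of things; names that differ only in an ending like _2 or _b are one class to them, and where a whole thing is asked for, a point or a joint stands for the part that bears it (a point fixed in the world has none). Each returns a list of dicts, best first, with "confidence" (0 to 1); they miss things now and then, are a little off and sometimes report something else, mostly with a low value. They report only what shows in the picture. A call takes as long as a camera call. They do not tell look-alikes from the thing itself.
- eyes.boxes_of(query, camera): "at" ([x, y, z] in m, in world coordinates, good to about 4 mm: the middle of the surface that is visible of it).
The state is a dict: "clock": time; "joints": joint angles; "joint_velocities": joint speeds; "tau": joint torques, N m; "tcp_pos": TCP position; "ee_rot": TCP orientation; "force": force on the tool from outside, world axes, zero at the start; "moment": the same for the moment, N m; "opening": finger opening in m; "grasp_force": force on a finger pad.
Only numpy, scipy, OpenCV 4.12 (cv2) and the standard library are available. Lean on these libraries where they do the work, as an engineer would, in place of code of your own. Each camera call takes 0.05 s, during which the arm holds its last target. There are 200 camera calls.

## Working session

There is one attempt and no reset: what is moved stays moved. The work goes in short steps, Python scripts to look and compute and a tool call to move; the robot and the scene stay as the last step left them, time stands still between calls to the robot, and variables do not carry over. Pictures are saved under pics/ and viewed, at most 10 in all, crops included, and the job is handed in when it is done.

Besides the shell and the picture viewer there is one more tool, called after "Request:" as name([rows], argument=value, ...), one row to a line, values as JSON. arm_command: Moves the arm, as the interface text tells. Its arguments: {"type":"object","properties":{"moves":{"type":"array","items":{"type":"array","items":{"type":"number","minimum":-1,"maximum":1}}},"hand":{"type":"number"},"newtons":{"type":"number"}},"required":["moves"]}

```bash
mkdir -p pics; ls
python3 - <<'E'
from cell import observe, eyes, robot
import cv2,numpy as np
s=observe();print(s['clock'],s['tcp_pos'],np.round(s['ee_rot'],4).tolist(),s['opening'])
for c in ['top','scene']:
    p=eyes.snapshot(c);cv2.imwrite(f'pics/{c}0.png',p['image'][:,:,::-1])
    print(c,p['fx'],p['fy'],p['cx'],p['cy'],np.round(p['xyz'],4).tolist(),np.round(p['attitude'],4).tolist(),[k for k in p])
    for q in ['lights_bin_grip','lights_bin_foot','lights_bin_rim','flashlight','bike_light','organiser','other_bin_grip','tray','cork_mat','votive_dish']:
        print(q,[(np.round(d['at'],4).tolist(),round(d['confidence'],2)) for d in eyes.boxes_of(q,c)])
print(observe()['clock'])
E
```

```text
pics
0.0 [0.13733489 0.60914293 0.22188978] [[-0.9755, 0.22, -0.0004], [0.22, 0.9755, -0.0015], [0.0, -0.0016, -1.0]] 0.08769535483763041
top 592.9730281124853 592.9730281124853 314.6639649585038 237.87333679630976 [0.3722, -0.0306, 1.2315] [[-0.016, 0.9968, -0.0781], [-0.9994, -0.0182, -0.028], [-0.0293, 0.0776, 0.9966]] ['image', 'fx', 'fy', 'cx', 'cy', 'xyz', 'attitude']
lights_bin_grip [([0.3126, -0.3468, 0.0184], 0.91), ([0.3901, 0.002, 0.0075], 0.85), ([0.3138, 0.1913, 0.0169], 0.75), ([0.5634, -0.0316, 0.037], 0.72)]
lights_bin_foot [([0.3965, 0.0002, 0.0113], 0.85), ([0.5624, -0.0313, 0.0333], 0.63), ([0.3127, -0.3412, 0.0259], 0.62), ([0.3105, 0.19, 0.0156], 0.55), ([0.6164, -0.0415, 0.0412], 0.36)]
lights_bin_rim [([0.3954, 0.0058, 0.007], 0.93), ([0.3094, -0.3418, 0.025], 0.83), ([0.3107, 0.1941, 0.0125], 0.8), ([0.5618, -0.0307, 0.0337], 0.71), ([0.5763, -0.2754, 0.0045], 0.47)]
flashlight [([0.5801, -0.035, 0.0372], 0.97)]
bike_light [([0.6161, -0.0417, 0.0397], 0.58)]
organiser [([0.5473, 0.01, 0.0486], 0.92)]
other_bin_grip [([0.5645, 0.0683, 0.0411], 0.96), ([0.5624, 
[... 475 characters left out ...]
, ([0.5587, -0.0276, 0.0502], 0.63), ([0.3154, -0.3359, 0.0359], 0.59)]
lights_bin_foot [([0.3976, -0.0032, 0.0373], 0.95), ([0.3187, -0.3391, 0.0301], 0.8), ([0.56, -0.0266, 0.0509], 0.78), ([0.3174, 0.1819, 0.0388], 0.72)]
lights_bin_rim [([0.3215, -0.3415, 0.0293], 0.87), ([0.3939, 0.0011, 0.0361], 0.79), ([0.3113, 0.1865, 0.035], 0.74), ([0.5576, -0.0328, 0.0428], 0.58)]
flashlight [([0.585, -0.0252, 0.0366], 0.61)]
bike_light [([0.619, -0.0439, 0.0394], 0.45)]
organiser [([0.6391, -0.0575, 0.0354], 0.95)]
other_bin_grip [([0.5616, 0.0675, 0.0543], 0.79)]
tray [([0.5656, 0.2874, 0.005], 0.65)]
cork_mat [([0.586, -0.2799, 0.0052], 0.77)]
votive_dish [([0.3629, -0.1751, 0.0247], 0.92)]
1.1
```

View pics/top0.png

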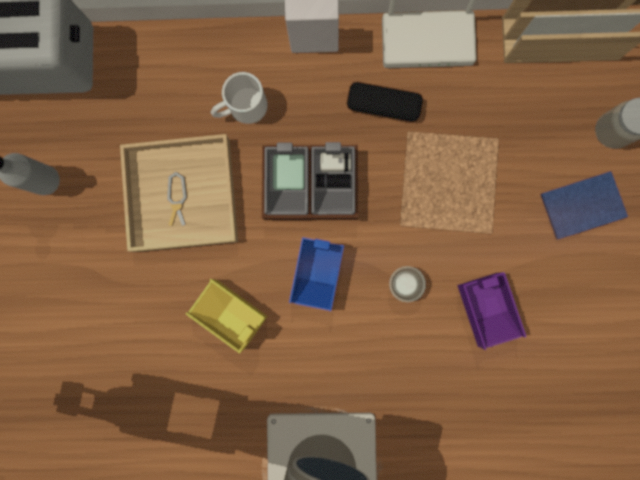

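View pics/scene0.png

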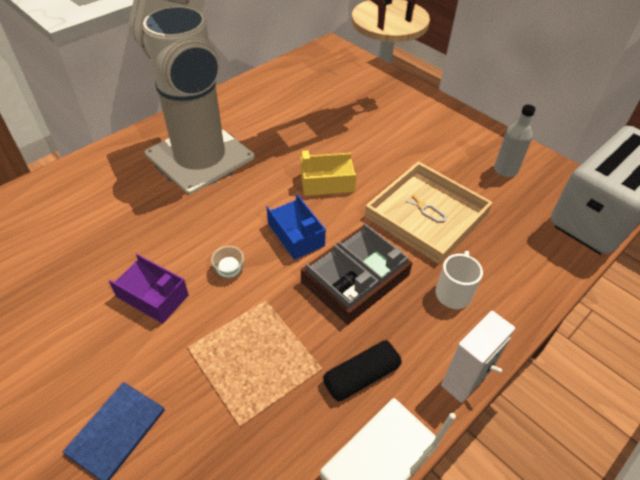

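The top view shows the organiser at about (310,182). The mint power bank is in the left bin and the lights are in the right one, with its tab at about (333,148). The tray is at (178,193), the mat at (450,182) and the dish at (407,285). The coloured bins are decoys. Next I'll refine the pose with a model overlay on a crop.

```bash
cat > h.py <<'E'
import numpy as np,cv2
CAM={'top':(592.973,592.973,314.664,237.873,[0.3722,-0.0306,1.2315],[[-0.016,0.9968,-0.0781],[-0.9994,-0.0182,-0.028],[-0.0293,0.0776,0.9966]])}
def proj(P,fx,fy,cx,cy,t,R):
    p=(np.atleast_2d(P)-np.array(t))@np.array(R)
    return np.c_[cx+fx*p[:,0]/-p[:,2],cy-fy*p[:,1]/-p[:,2]]
def ray(uv,z,fx,fy,cx,cy,t,R):
    d=np.c_[(np.atleast_2d(uv)[:,0]-cx)/fx,-(np.atleast_2d(uv)[:,1]-cy)/fy,-np.ones(len(np.atleast_2d(uv)))]@np.array(R).T
    t=np.array(t);return t+d*((z-t[2])/d[:,2])[:,None]
def box(c,yaw,x0,x1,y0,y1,z):
    a=np.radians(yaw);Rz=np.array([[np.cos(a),-np.sin(a)],[np.sin(a),np.cos(a)]])
    q=np.array([[x0,y0],[x1,y0],[x1,y1],[x0,y1]])@Rz.T+np.array(c)[:2]
    return np.c_[q,np.full(4,z)]
E
python3 - <<'E'
from h import *
im=cv2.imread('pics/top0.png');hsv=cv2.cvtColor(im,cv2.COLOR_BGR2HSV)
C=CAM['top']
# organiser: dark (low value) region
m=((hsv[:,:,2]<95)).astype(np.uint8);m[:130]=0;m[232:]=0;m[:,:250]=0;m[:,365:]=0
m=cv2.morphologyEx(m,cv2.MORPH_CLOSE,np.ones((9,9)))
c=max(cv2.findContours(m,0,2)[0],key=cv2.contourArea)
r=cv2.minAreaRect(ray(c[:,0,:].astype(float),0.045,*C)[:,:2].astype(np.float32));print('org',r)
# mat
m=((abs(hsv[:,:,0].astype(int)-15)<8)&(hsv[:,:,2]>150)).astype(np.uint8);m[:125]=0;m[240:]=0;m[:,:390]=0;m[:,510:]=0
m=cv2.morphologyEx(m,cv2.MORPH_OPEN,np.ones((5,5)))
c=max(cv2.findContours(m,0,2)[0],key=cv2.contourArea)
r2=cv2.minAreaRect(ray(c[:,0,:].astype(float),0.005,*C)[:,:2].astype(np.float32));print('mat',r2)
S=6;o=np.array([252,132]);cr=cv2.resize(im[132:228,252:372],None,fx=S,fy=S,interpolation=cv2.INTER_CUBIC)
cen=np.array(r[0]);yaw=-1.5
def dr(b,col): cv2.polylines(cr,[((proj(b,*C)-o+.5)*S).astype(int)],True,col,1)
dr(box(cen,yaw,-.0745,.0745,-.0975,.0975,.048),(0,0,255))
a=np.radians(yaw)
for s in(1,-1):
    bc=cen+s*.047*np.array([-np.sin(a),np.cos(a)])
    dr(box(bc,yaw,-.066,.066,-.042,.042,.066),(0,255,255)); dr(box(bc,yaw,.049,.066,-.015,.015,.107),(0,255,0))
cv2.imwrite('pics/crop1.png',cr)
E
```

```text
org ((0.5769841074943542, 0.003828607499599457), (0.20530791580677032, 0.1513674110174179), 88.90103912353516)
mat ((0.5797510147094727, -0.27788046002388), (0.18967899680137634, 0.1998315006494522), 84.08814239501953)
```

View pics/crop1.png

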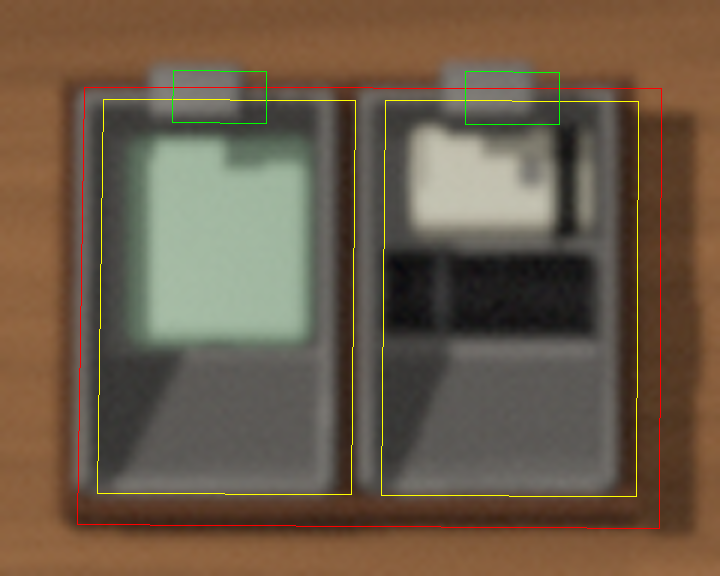

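Request:
arm_command([
  [0,0,-0.2,0,0,0],
  [0,0,-0.2,0,0,0],
  [0,0,-0.2,0.1,0,0],
  [0,0,-0.2,0.1,0,0],
  [0,0,-0.2,0.1,0,0],
  [0,0,-0.2,0.1,0,0],
])

```text
clock: 1.7
tcp_pos: [0.1375, 0.61, 0.301]
ee_rot: [[-0.976, 0.209, -0.068], [0.22, 0.928, -0.301], [0.0, -0.309, -0.951]]
force: [-0.8, -0.3, 0.2]
opening: 0.0879
grasp_force: 0.0
```

The overlay guess sits about 22 crop px too far right because the shadow was included, and about 9 px too low. Corrected, the organiser centre is near (0.580, 0.011) with yaw of about -1°, which puts the tab near (0.637, -0.036). Now I'll fit the kinematics from the joint readings.

Run:
```python
from cell import observe
import numpy as np
s=observe();print(s['joints'],s['tcp_pos'],np.round(s['ee_rot'],4).tolist())
```

```text
[76.3472748  29.33264098 76.61910197 -0.28980392 92.02743552 -0.91173481] [0.13752788 0.60997667 0.30100558] [[-0.9755, 0.2092, -0.0679], [0.2199, 0.9279, -0.3011], [0.0, -0.3087, -0.9512]]
```

Request:
arm_command([
  [0,0,0,0,0.1,0],
  [0,0,0,0,0.1,0],
  [0,0,0,0,0.1,0],
  [0,0,0,0,0.1,0],
])

```text
clock: 2.1
tcp_pos: [0.1384, 0.6087, 0.3028]
ee_rot: [[-0.907, 0.212, -0.364], [0.304, 0.927, -0.218], [0.292, -0.308, -0.906]]
force: [-0.4, 0.2, 0.1]
opening: 0.0875
grasp_force: 0.0
```

```bash
cat >> h.py <<'E'
from scipy.spatial.transform import Rotation as Ro
from scipy.optimize import least_squares
E
python3 - <<'E'
from cell import observe
import numpy as np
s=observe();print(list(s['joints']),s['tcp_pos'],np.round(s['ee_rot'],4).tolist())
E
```

```text
[np.float64(68.68298089130909), np.float64(29.90689836297595), np.float64(77.27469500928895), np.float64(15.088673736640605), np.float64(93.01958813855695), np.float64(-7.516889456125077)] [0.13835172 0.60869815 0.30282248] [[-0.907, 0.2118, -0.364], [0.3039, 0.9275, -0.2177], [0.2915, -0.3081, -0.9056]]
```

```bash
cat >> h.py <<'E'
LO=np.array([-172.04,-51.8,4.93,-75.15,6.16,-145.62]);HI=np.array([172.04,120.97,147.93,255.16,154.13,145.62])
def fk(q,P):
    h,a,L1,L2,Lt=P
    A=Ro.from_euler('Z',q[0],degrees=True);B=A*Ro.from_euler('Y',q[1],degrees=True);C=B*Ro.from_euler('Y',q[2],degrees=True)
    E=C*Ro.from_euler('ZYZ',[q[3],q[4],q[5]],degrees=True)
    return A.apply([a,0,h])+B.apply([0,0,L1])+C.apply([0,0,L2])+E.apply([0,0,Lt]),E.as_matrix()
E
python3 - <<'E'
from h import *
D=[([76.203,24.242,93.386,0,62.372,-1.089],[.13733,.6093,.2222]),
([76.347,29.333,76.619,-.290,92.027,-.912],[.13753,.60998,.30101]),
([68.683,29.907,77.275,15.089,93.020,-7.517],[.13835,.6087,.30282])]
for q,p in D: print(np.round(fk(q,[.3,0,.4,.4,.2])[1],3).tolist())
f=lambda P:np.concatenate([fk(q,P)[0]-p for q,p in D]+[[0.01*(P[1])]])
r=least_squares(f,[.3,0,.4,.4,.2]);print(r.x,r.fun*1000)
E
```

```text
[[-0.22, -0.976, 0.0], [-0.976, 0.22, 0.0], [-0.0, -0.0, -1.0]]
[[-0.209, -0.976, -0.068], [-0.928, 0.22, -0.301], [0.309, 0.0, -0.951]]
[[-0.212, -0.907, -0.364], [-0.927, 0.304, -0.218], [0.308, 0.292, -0.906]]
[ 0.01582985 -0.18912043  0.87544805  0.51288997  0.35406445] [11.65959699 -2.58588216 -0.02606958 11.40572004 -4.42316288  0.29474747
  0.82159276  1.13447656 -0.26867789 -1.89120432]
```

```bash
cat >> h.py <<'E'
def row(p,R,s=None):
    if s is None:
        from cell import observe; s=observe()
    Rc=np.array(s['ee_rot']);pc=np.array(s['tcp_pos'])
    return np.round(np.r_[Rc.T@(np.array(p)-pc)/.4,Ro.from_matrix(Rc.T@np.array(R)).as_rotvec()/np.pi],4).tolist()
def down(yaw): # bin-own yaw; tool x = own x, y = -own y, z down
    return Ro.from_euler('z',yaw,degrees=True).as_matrix()@np.diag([1.,-1,-1])
E
python3 - <<'E'
from h import *
from cell import observe
s=observe()
print(row([.40,.35,.33],down(60),s)); print(row([.60,-.036,.30],down(-1),s))
E
```

```text
[-0.77, -0.4823, -0.1588, -0.1585, 0.0244, 0.569]
[-1.5387, -1.2483, -0.0628, -0.1561, 0.1275, 0.898]
```

Request:
arm_command([
  [-0.77,-0.48,-0.16,-0.16,0.024,0.569],
  [-0.77,-0.48,-0.16,-0.16,0.024,0.569],
  [-0.77,-0.48,-0.16,-0.16,0.024,0.569],
  [-0.77,-0.48,-0.16,-0.16,0.024,0.569],
  [-0.77,-0.48,-0.16,-0.16,0.024,0.569],
  [-0.77,-0.48,-0.16,-0.16,0.024,0.569],
  [-0.77,-0.48,-0.16,-0.16,0.024,0.569],
  [-0.77,-0.48,-0.16,-0.16,0.024,0.569],
  [-0.77,-0.48,-0.16,-0.16,0.024,0.569],
  [-0.77,-0.48,-0.16,-0.16,0.024,0.569],
  [-0.77,-0.48,-0.16,-0.16,0.024,0.569],
  [-0.77,-0.48,-0.16,-0.16,0.024,0.569],
  [-0.77,-0.48,-0.16,-0.16,0.024,0.569],
  [-0.77,-0.48,-0.16,-0.16,0.024,0.569],
])

```text
clock: 3.5
tcp_pos: [0.3988, 0.3532, 0.3303]
ee_rot: [[0.496, 0.868, 0.004], [0.868, -0.496, 0.0], [0.003, 0.004, -1.0]]
force: [-0.0, -0.1, -1.3]
opening: 0.0881
grasp_force: 0.0
```

Run:
```python
from h import *
from cell import observe
s=observe()
print(s['clock'],s['tcp_pos'],np.round(s['joints'],3).tolist());print(row([.60,-.036,.30],down(-1),s))
```

```text
3.5 [0.39878117 0.35317574 0.33025331] [40.336, 9.834, 98.663, -0.157, 71.292, 70.128]
[-0.5954, 0.9192, 0.0775, 0.0006, -0.0014, 0.3403]
```

Request:
arm_command([
  [-0.595,0.92,0.077,0,0,0.34],
  [-0.595,0.92,0.077,0,0,0.34],
  [-0.595,0.92,0.077,0,0,0.34],
  [-0.595,0.92,0.077,0,0,0.34],
  [-0.595,0.92,0.077,0,0,0.34],
  [-0.595,0.92,0.077,0,0,0.34],
  [-0.595,0.92,0.077,0,0,0.34],
  [-0.595,0.92,0.077,0,0,0.34],
  [-0.595,0.92,0.077,0,0,0.34],
  [-0.595,0.92,0.077,0,0,0.34],
  [-0.595,0.92,0.077,0,0,0.34],
  [-0.595,0.92,0.077,0,0,0.34],
])

```text
clock: 4.7
tcp_pos: [0.5999, -0.0362, 0.299]
ee_rot: [[1.0, -0.017, 0.001], [-0.017, -1.0, 0.0], [0.001, -0.0, -1.0]]
force: [-0.2, 0.2, 0.7]
opening: 0.088
grasp_force: 0.0
```

Run:
```python
from h import *
from cell import observe,eyes
s=observe()
print(s['clock'],s['tcp_pos'],np.round(s['joints'],3).tolist(),np.round(s['ee_rot'],4).tolist())
p=eyes.snapshot('wrist');cv2.imwrite('pics/w1.png',p['image'][:,:,::-1]);M=np.array(p['mount']);print(p['fx'],p['fy'],p['cx'],p['cy'],np.round(M,4).tolist())
np.savez('w1.npz',K=[p['fx'],p['fy'],p['cx'],p['cy']],M=M,t=s['tcp_pos'],R=s['ee_rot'])
for q in ['lights_bin_grip','other_bin_grip','flashlight','bike_light']:
    print(q,[(np.round(d['at'],4).tolist(),round(d['confidence'],2)) for d in eyes.boxes_of(q,'wrist')])
```

```text
4.7 [ 0.59992362 -0.03616791  0.29896996] [-4.59, 17.788, 92.385, 0.011, 69.746, 86.387] [[0.9999, -0.0171, 0.0014], [-0.0171, -0.9999, 0.0001], [0.0014, -0.0001, -1.0]]
375.174495698892 375.174495698892 319.5558123682524 240.9468699908018 [[-0.0007, 0.9538, 0.3003, 0.0822], [1.0, 0.0006, 0.0006, 0.0005], [0.0004, 0.3003, -0.9538, -0.1605], [0.0, 0.0, 0.0, 1.0]]
lights_bin_grip [([0.2792, 0.1479, 0.0585], 0.72), ([0.5578, -0.0332, 0.0412], 0.69), ([0.4112, -0.0041, 0.0238], 0.58), ([0.3659, -0.2934, 0.0057], 0.48)]
other_bin_grip [([0.5607, 0.0676, 0.0438], 0.86)]
flashlight [([0.5868, -0.0348, 0.0399], 0.95)]
bike_light [([0.6108, -0.0515, 0.0427], 0.65)]
```

View pics/w1.png

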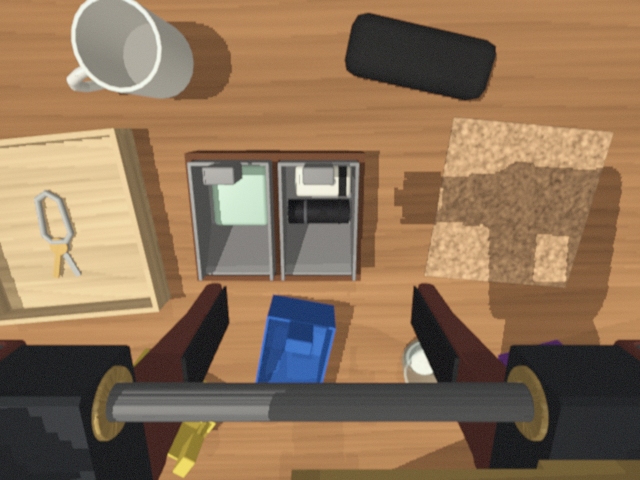

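The wrist view shows the lights bin on the right at about (318,215), with its tab at about (318,173). I'll overlay the model again, this time from the closer view.

```bash
cat > ov.py <<'E'
from h import *
import sys
z=np.load('w1.npz');T=np.eye(4);T[:3,:3]=z['R'];T[:3,3]=z['t'];G=T@z['M'];C=(*z['K'],G[:3,3],G[:3,:3])
im=cv2.imread('pics/w1.png');S=4;o=np.array([178,142]);cr=cv2.resize(im[142:288,178:374],None,fx=S,fy=S,interpolation=cv2.INTER_CUBIC)
cen=np.array([float(sys.argv[1]),float(sys.argv[2])]);yaw=float(sys.argv[3]);a=np.radians(yaw)
def dr(b,col): cv2.polylines(cr,[((proj(b,*C)-o+.5)*S).astype(int)],True,col,1)
dr(box(cen,yaw,-.0745,.0745,-.0975,.0975,.048),(0,0,255))
for s in(1,-1):
    bc=cen+s*.047*np.array([-np.sin(a),np.cos(a)])
    dr(box(bc,yaw,-.0645,.066,-.042,.042,.066),(0,255,255)); dr(box(bc,yaw,.049,.066,-.015,.015,.107),(0,255,0)); dr(box(bc,yaw,.049,.066,-.015,.015,.066),(255,255,0))
cv2.imwrite(sys.argv[4],cr)
E
python3 ov.py 0.5795 0.0108 -0.8 pics/ov1.png
```

```text
(no output)
```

View pics/ov1.png

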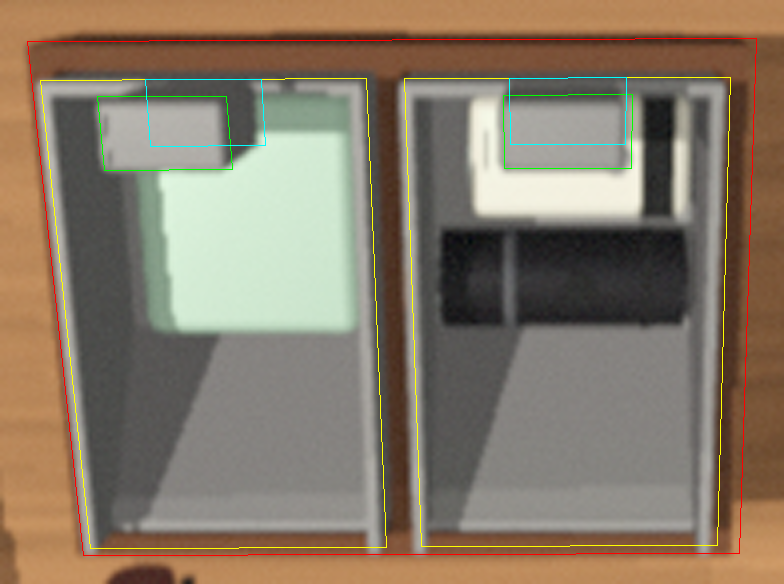

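The overlay fits within about 1 px, leaving a shift of roughly +0.7 mm in y. The tab is at (0.636, -0.036). I'll descend and grip.

Request:
arm_command([
  [0.091,-0.002,0.12,0,0,0],
  [0.091,-0.002,0.24,0,0,0],
  [0.091,-0.002,0.35,0,0,0],
  [0.091,-0.002,0.42,0,0,0],
  [0.091,-0.002,0.47,0,0,0],
  [0.091,-0.002,0.5,0,0,0],
  [0.091,-0.002,0.53,0,0,0],
  [0.091,-0.002,0.55,0,0,0],
  [0.091,-0.002,0.565,0,0,0],
  [0.091,-0.002,0.565,0,0,0],
  [0.091,-0.002,0.565,0,0,0],
], hand=0.7)

```text
clock: 6.05
tcp_pos: [0.6375, -0.0373, 0.0734]
ee_rot: [[1.0, -0.019, 0.002], [-0.019, -1.0, 0.0], [0.002, -0.0, -1.0]]
force: [-0.5, 0.3, -0.6]
opening: 0.0614
grasp_force: 0.0
```

Run:
```python
from h import *
from cell import observe,eyes
s=observe()
print(s['clock'],s['tcp_pos'],np.round(s['joints'],3).tolist(),s['force'])
p=eyes.snapshot('wrist');cv2.imwrite('pics/w2.png',p['image'][:,:,::-1])
```

```text
6.05 [ 0.6375032  -0.03730736  0.07341773] [-4.424, 36.122, 96.276, 0.019, 47.472, 86.673] [-0.48761361  0.33876869 -0.56420201]
```

View pics/w2.png

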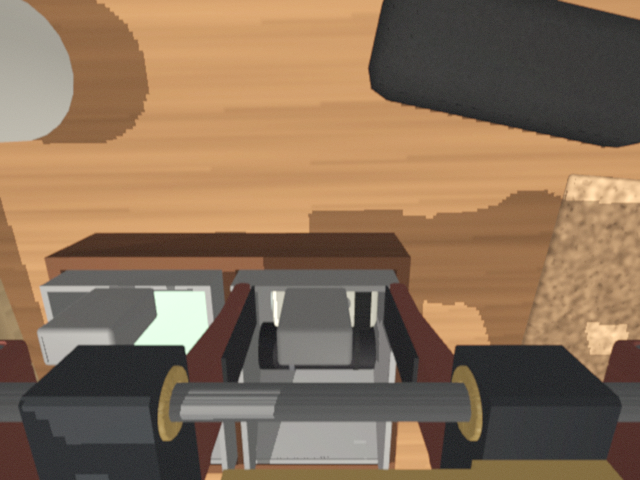

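The tab at (315,325) sits centrally between the fingers. Closing.

Request:
arm_command([
  [0,0,0,0,0,0],
  [0,0,0,0,0,0],
  [0,0,0,0,0,0],
  [0,0,0,0,0,0],
  [0,0,0,0,0,0],
  [0,0,0,0,0,0],
], hand=0, newtons=50)

```text
clock: 6.7
tcp_pos: [0.6372, -0.0368, 0.073]
ee_rot: [[1.0, -0.019, 0.002], [-0.019, -1.0, 0.001], [0.002, -0.001, -1.0]]
force: [0.5, 3.6, 2.5]
opening: 0.0297
grasp_force: 50.0
```

```bash
cat > kin.py <<'E'
from h import *
def fk2(q,P):
    h,a,b,L1,e,L2,Lt,tx,ty=P
    A=Ro.from_euler('Z',q[0],degrees=True);B=A*Ro.from_euler('Y',q[1],degrees=True);C=B*Ro.from_euler('Y',q[2],degrees=True)
    E=C*Ro.from_euler('ZYZ',[q[3],q[4],q[5]+90],degrees=True)
    return A.apply([a,b,h])+B.apply([0,0,L1])+C.apply([e,0,L2])+E.apply([tx,ty,Lt]),E.as_matrix()
D=[([76.203,24.242,93.386,0,62.372,-1.089],[.13733,.6093,.2222]),
([76.347,29.333,76.619,-.290,92.027,-.912],[.13753,.60998,.30101]),
([68.683,29.907,77.275,15.089,93.020,-7.517],[.13835,.6087,.30282]),
([40.336,9.834,98.663,-.157,71.292,70.128],[.39878,.35318,.33025]),
([-4.59,17.788,92.385,.011,69.746,86.387],[.59992,-.03617,.29897]),
([-4.424,36.122,96.276,.019,47.472,86.673],[.6375,-.0373,.0734])]
f=lambda P:np.concatenate([fk2(q,P)[0]-p for q,p in D]+[0.02*(P-[.3,0,0,.4,0,.4,.25,0,0])])
r=least_squares(f,[.3,0,0,.4,0,.4,.25,0,0]);P=r.x
def ik(p,R,q0):
    g=lambda q:np.r_[(fk2(q,P)[0]-p)*10,(fk2(q,P)[1]-R).ravel()]
    s=least_squares(g,np.clip(q0,LO+.1,HI-.1),bounds=(LO,HI),x_scale=50);return s.x,np.abs(s.fun).max()
E
python3 - <<'E'
from kin import *
print(np.round(P,4),np.round(r.fun[:18]*1000,1))
# tip: bin yaw psi (own +x azimuth), tilt th; rim target
rim_off=np.array([-.1235,0,-.042-.0]) # own, from grip point
for psi in (60,90,105,120):
  for rim in ([.565,.30,.065],[.565,.30,.10]):
    q=np.array([20,40,90,0,50,0.]) ;out=[]
    q[5]=q[0]-psi+90
    for th in (0,20,40,60,70,80,88):
        Rb=Ro.from_euler('z',psi,degrees=True)*Ro.from_euler('y',-th,degrees=True)
        g=np.array(rim)-Rb.apply(rim_off)
        Rt=Rb.as_matrix()@np.diag([1.,-1,-1]); tcp=g+Rt[:,2]*.019
        q,e=ik(tcp,Rt,q); out.append((th,np.round(q).astype(int).tolist(),round(e,3),np.round(tcp,3).tolist()))
    print(psi,rim);[print('  ',*o) for o in out]
E
```

```text
[ 3.099e-01 -0.000e+00  1.200e-02  5.601e-01  7.470e-02  4.846e-01
  3.072e-01  1.000e-04  1.000e-04] [-0.1  0.3  0.4 -0.3 -0.1  0.   0.4 -0.2 -0.   0.1  0.2 -0.2 -0.2  0.
 -0.1 -0.  -0.  -0.1]
60 [0.565, 0.3, 0.065]
   0 [32, 43, 80, 0, 57, 62] 0.0 [0.627, 0.407, 0.088]
   20 [27, 33, 95, 18, 36, 44] 0.0 [0.619, 0.394, 0.129]
   40 [20, 28, 108, 68, 26, -9] 0.0 [0.605, 0.369, 0.162]
   60 [12, 30, 119, 111, 44, -57] 0.0 [0.586, 0.336, 0.183]
   70 [7, 35, 123, 118, 58, -69] 0.0 [0.575, 0.318, 0.189]
   80 [3, 41, 125, 121, 72, -78] 0.0 [0.564, 0.299, 0.191]
   88 [1, 47, 125, 120, 84, -83] 0.0 [0.556, 0.284, 0.189]
60 [0.565, 0.3, 0.1]
   0 [32, 40, 79, 0, 60, 62] 0.0 [0.627, 0.407, 0.123]
   20 [27, 31, 94, 17, 39, 45] 0.0 [0.619, 0.394, 0.164]
   40 [20, 25, 108, 61, 28, -1] 0.0 [0.605, 0.369, 0.197]
   60 [12, 26, 119, 106, 42, -51] 0.0 [0.586, 0.336, 0.218]
   70 [7, 30, 123, 115, 56, -64] 0.0 [0.575, 0.318, 0.224]
   80 [3, 36, 125, 119, 70, -74] 0.0 [0.564, 0.299, 0.226]
   88 [1, 42, 126, 120, 82, -80] 0.0 [0.556, 0.284, 0.224]
90 [0.565, 0.3, 0.065]
   0 [36, 40, 86, 0, 54, 
[... 1785 characters left out ...]
, 36, 94, 42, 68, -36] 0.0 [0.525, 0.369, 0.162]
   60 [8, 43, 90, 54, 84, -47] 0.0 [0.544, 0.336, 0.183]
   70 [5, 47, 88, 58, 93, -50] 0.0 [0.555, 0.318, 0.189]
   80 [2, 53, 85, 62, 101, -53] 0.0 [0.566, 0.299, 0.191]
   88 [0, 57, 83, 65, 107, -54] 0.0 [0.574, 0.284, 0.189]
120 [0.565, 0.3, 0.1]
   0 [38, 33, 94, 0, 53, 8] 0.0 [0.503, 0.407, 0.123]
   20 [27, 31, 94, 24, 58, -16] 0.0 [0.511, 0.394, 0.164]
   40 [17, 33, 93, 41, 71, -34] 0.0 [0.525, 0.369, 0.197]
   60 [8, 40, 90, 54, 86, -44] 0.0 [0.544, 0.336, 0.218]
   70 [5, 45, 88, 58, 94, -48] 0.0 [0.555, 0.318, 0.224]
   80 [2, 50, 85, 63, 102, -50] 0.0 [0.566, 0.299, 0.226]
   88 [0, 54, 83, 66, 108, -51] 0.0 [0.574, 0.284, 0.224]
```

The kinematic model fits to 0.4 mm, and the tip is feasible with the bin's back pointing to +y. Now a straight lift.

Request:
arm_command([
  [0,0,-0.01,0,0,0],
  [0,0,-0.03,0,0,0],
  [0,0,-0.06,0,0,0],
  [0,0,-0.1,0,0,0],
  [0,0,-0.14,0,0,0],
  [0,0,-0.19,0,0,0],
  [0,0,-0.24,0,0,0],
  [0,0,-0.29,0,0,0],
  [0,0,-0.33,0,0,0],
  [0,0,-0.36,0,0,0],
  [0,0,-0.38,0,0,0],
  [0,0,-0.38,0,0,0],
])

```text
clock: 7.9
tcp_pos: [0.6374, -0.0374, 0.2261]
ee_rot: [[1.0, -0.019, 0.003], [-0.019, -1.0, -0.0], [0.003, 0.0, -1.0]]
force: [-0.2, -0.0, -3.7]
opening: 0.0299
grasp_force: 50.0
```

Run:
```python
from kin import *
from cell import observe,eyes
s=observe()
print(s['clock'],s['tcp_pos'],np.round(s['ee_rot'],3).tolist(),s['opening'],s['force'])
p=eyes.snapshot('scene');cv2.imwrite('pics/s2.png',cv2.resize(p['image'][130:370,200:520,::-1],None,fx=2.4,fy=2.4))
```

```text
7.9 [ 0.63738978 -0.03744095  0.226118  ] [[1.0, -0.019, 0.003], [-0.019, -1.0, -0.0], [0.003, 0.0, -1.0]] 0.029945527572023012 [-2.27546265e-01 -2.71838296e-03 -3.69841712e+00]
```

View pics/s2.png

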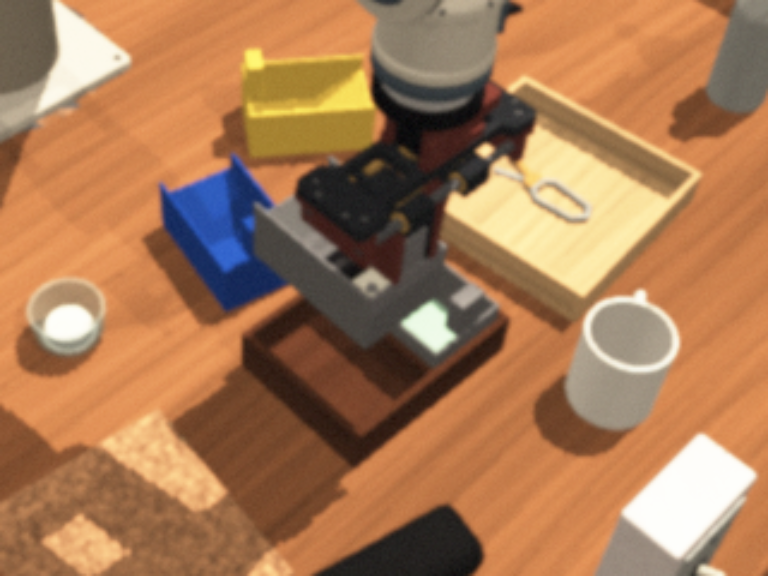

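The bin is up, level and still holding both lights, and the organiser has stayed put. Planning the carry and the tip.

```bash
cat >> kin.py <<'E'
def path(s,wps):
    "rows for a list of (tcp,R), rel. to state s"
    return [[round(v,3) for v in row(p,R,s)] for p,R in wps]
def tip(psi,th,rim):
    Rb=Ro.from_euler('z',psi,degrees=True)*Ro.from_euler('y',-th,degrees=True)
    Rt=Rb.as_matrix()@np.diag([1.,-1,-1]);return np.array(rim)-Rb.apply([-.1235,0,-.044])+Rt[:,2]*.019,Rt
E
python3 - <<'E'
from kin import *
from cell import observe
s=observe();p0=np.array(s['tcp_pos']);p1=np.array([.60,.20,.226]);p2=np.array([.565,.434,.226])
sm=lambda n:[.5-.5*np.cos(np.pi*k/n) for k in range(1,n+1)]
print(path(s,[(p0+u*(p1-p0),down(-1.1+u*46)) for u in sm(11)]))
s2={'tcp_pos':p1,'ee_rot':down(44.9)}
print(path(s2,[(p1+u*(p2-p1),down(44.9+u*45.1)) for u in sm(11)]))
E
```

```text
[[-0.002, -0.012, -0.0, 0.0, -0.001, -0.005], [-0.008, -0.047, -0.0, 0.0, -0.001, -0.02], [-0.018, -0.102, -0.0, 0.0, -0.001, -0.044], [-0.03, -0.173, -0.001, 0.0, -0.001, -0.075], [-0.044, -0.254, -0.001, 0.0, -0.001, -0.11], [-0.059, -0.338, -0.002, 0.0, -0.001, -0.146], [-0.073, -0.419, -0.002, 0.0, -0.001, -0.181], [-0.086, -0.489, -0.002, 0.0, -0.001, -0.211], [-0.096, -0.544, -0.002, 0.0, -0.001, -0.235], [-0.102, -0.58, -0.003, 0.0, -0.001, -0.25], [-0.104, -0.592, -0.003, 0.0, -0.001, -0.256]]
[[0.007, -0.01, 0.0, 0.0, 0.0, -0.005], [0.028, -0.038, 0.0, 0.0, 0.0, -0.02], [0.061, -0.082, 0.0, 0.0, 0.0, -0.043], [0.103, -0.139, 0.0, 0.0, 0.0, -0.073], [0.15, -0.204, 0.0, 0.0, 0.0, -0.107], [0.201, -0.272, 0.0, 0.0, 0.0, -0.143], [0.248, -0.337, 0.0, 0.0, 0.0, -0.177], [0.29, -0.394, 0.0, 0.0, 0.0, -0.207], [0.323, -0.438, 0.0, 0.0, 0.0, -0.231], [0.344, -0.467, 0.0, 0.0, 0.0, -0.245], [0.351, -0.476, 0.0, 0.0, 0.0, -0.251]]
```

Request:
arm_command([
  [-0.002,-0.012,0,0,0,-0.005],
  [-0.008,-0.047,0,0,0,-0.02],
  [-0.018,-0.1,0,0,0,-0.044],
  [-0.03,-0.17,0,0,0,-0.075],
  [-0.044,-0.25,0,0,0,-0.11],
  [-0.06,-0.34,0,0,0,-0.146],
  [-0.073,-0.42,0,0,0,-0.181],
  [-0.086,-0.49,0,0,0,-0.211],
  [-0.096,-0.545,0,0,0,-0.235],
  [-0.102,-0.58,0,0,0,-0.25],
  [-0.104,-0.592,0,0,0,-0.255],
])

```text
clock: 9.05
tcp_pos: [0.599, 0.2021, 0.2243]
ee_rot: [[0.707, 0.707, 0.0], [0.707, -0.707, 0.0], [0.0, 0.0, -1.0]]
force: [-0.4, 0.6, -2.2]
opening: 0.0298
grasp_force: 50.0
```

Request:
arm_command([
  [0.007,-0.01,0,0,0,-0.005],
  [0.028,-0.038,0,0,0,-0.02],
  [0.06,-0.082,0,0,0,-0.043],
  [0.1,-0.14,0,0,0,-0.073],
  [0.15,-0.204,0,0,0,-0.107],
  [0.2,-0.272,0,0,0,-0.143],
  [0.248,-0.337,0,0,0,-0.177],
  [0.29,-0.394,0,0,0,-0.207],
  [0.323,-0.438,0,0,0,-0.231],
  [0.344,-0.467,0,0,0,-0.245],
  [0.351,-0.476,0,0,0,-0.251],
  [0.351,-0.476,0,0,0,-0.251],
])

```text
clock: 10.25
tcp_pos: [0.5653, 0.4342, 0.2246]
ee_rot: [[0.0, 1.0, 0.001], [1.0, -0.0, -0.0], [-0.0, 0.001, -1.0]]
force: [-0.1, 0.2, -3.3]
opening: 0.03
grasp_force: 50.0
```

Run:
```python
from kin import *
from cell import observe
s=observe();print(s['clock'],s['tcp_pos'],np.round(s['ee_rot'],3).tolist(),s['opening'])
q=np.array(s['joints'])
ths=[4,8,12,16,20,24,28,32,36,40,44,48,52,56,60,64,67,70,73,76]
zr=np.interp(ths,[0,30,55,76],[.193,.15,.085,.075])
w=[tip(90,t,[.565,.31,z]) for t,z in zip(ths,zr)]
for p,R in w[::4]+[w[-1]]:
    q,e=ik(p,R,q);print(np.round(q).tolist(),round(e,4),p.round(3).tolist())
print(path(s,w))
```

```text
10.25 [0.56531896 0.43424698 0.22458539] [[0.0, 1.0, 0.001], [1.0, -0.0, -0.0], [-0.0, 0.001, -1.0]] 0.030021089415543472
[35.0, 31.0, 83.0, 4.0, 64.0, 33.0] 0.0 [0.565, 0.431, 0.221]
[28.0, 27.0, 91.0, 22.0, 55.0, 16.0] 0.0 [0.565, 0.418, 0.23]
[20.0, 26.0, 98.0, 45.0, 52.0, -8.0] 0.0 [0.565, 0.395, 0.227]
[11.0, 31.0, 104.0, 67.0, 57.0, -34.0] 0.0 [0.565, 0.366, 0.206]
[4.0, 37.0, 106.0, 79.0, 69.0, -51.0] 0.0 [0.565, 0.335, 0.203]
[1.0, 42.0, 106.0, 83.0, 78.0, -58.0] 0.0 [0.565, 0.316, 0.201]
[[-0.007, -0.001, 0.009, 0.0, 0.022, -0.0], [-0.014, -0.001, 0.003, 0.0, 0.044, -0.0], [-0.022, -0.001, -0.003, 0.0, 0.067, -0.0], [-0.031, -0.001, -0.009, 0.0, 0.089, -0.0], [-0.042, -0.001, -0.014, 0.0, 0.111, -0.0], [-0.054, -0.001, -0.018, 0.0, 0.133, -0.0], [-0.067, -0.001, -0.021, 0.0, 0.156, -0.0], [-0.082, -0.001, -0.017, 0.0, 0.178, -0.0], [-0.098, -0.001, -0.007, 0.0, 0.2, -0.0], [-0.114, -0.001, 0.005, 0.0, 0.222, -0.0], [-0.132, -0.001, 0.018, 0.0, 0.244, 0.0], [-0.15, -0.001, 0.032, 0.0, 0.267, 0.0], [-0.17, -0.001, 0.048, 0.0, 0.289, 0.0], [-0.19, -0.001, 0.059, 0.0, 0.311, 0.0], [-0.21, -0.001, 0.056, 0.0, 0.333, 0.0], [-0.231, -0.001, 0.055, 0.0, 0.356, 0.0], [-0.247, -0.001, 0.055, 0.0, 0.372, 0.0], [-0.264, -0.001, 0.055, 0.0, 0.389, 0.0], [-0.28, -0.001, 0.057, 0.0, 0.406, 0.0], [-0.297, -0.001, 0.059, 0.0, 0.422, 0.0]]
```

Request:
arm_command([
  [-0.007,0,0.009,0,0.022,0],
  [-0.014,0,0.003,0,0.044,0],
  [-0.022,0,-0.003,0,0.067,0],
  [-0.031,0,-0.009,0,0.089,0],
  [-0.042,0,-0.014,0,0.111,0],
  [-0.054,0,-0.018,0,0.133,0],
  [-0.067,0,-0.021,0,0.156,0],
  [-0.082,0,-0.017,0,0.178,0],
  [-0.098,0,-0.007,0,0.2,0],
  [-0.114,0,0.005,0,0.222,0],
  [-0.132,0,0.018,0,0.244,0],
  [-0.15,0,0.032,0,0.267,0],
  [-0.17,0,0.048,0,0.289,0],
  [-0.19,0,0.059,0,0.311,0],
  [-0.21,0,0.056,0,0.333,0],
  [-0.231,0,0.055,0,0.356,0],
  [-0.247,0,0.055,0,0.372,0],
  [-0.264,0,0.055,0,0.389,0],
  [-0.28,0,0.057,0,0.406,0],
  [-0.297,0,0.059,0,0.422,0],
])

```text
clock: 12.25
tcp_pos: [0.566, 0.3138, 0.2014]
ee_rot: [[-0.001, 1.0, 0.003], [0.242, -0.003, 0.97], [0.97, 0.002, -0.242]]
force: [-0.9, -0.0, -1.5]
opening: 0.0295
grasp_force: 50.0
```

Request:
arm_command([
  [0,0,0,0,0,0],
  [0,0,0,0,0,0],
  [0,0,0,0,0,0],
  [0,0,0,0,0,0],
])

```text
clock: 12.65
tcp_pos: [0.5655, 0.3158, 0.202]
ee_rot: [[-0.003, 1.0, 0.001], [0.243, -0.0, 0.97], [0.97, 0.003, -0.243]]
force: [-0.4, 0.3, -0.1]
opening: 0.03
grasp_force: 50.0
```

Run:
```python
from kin import *
from cell import observe,eyes
s=observe();print(s['clock'],s['tcp_pos'],np.round(s['ee_rot'],3).tolist(),s['opening'],s['force'],s['moment'])
for c in('top','scene'):
    p=eyes.snapshot(c);im=p['image'][:,:,::-1]
    cv2.imwrite(f'pics/{c}3.png',cv2.resize(im[110:290,100:340] if c=='top' else im[130:310,260:500],None,fx=2,fy=2) if 0 else (im[110:290,100:340] if c=='top' else im[130:310,280:520]))
    for q in ['flashlight','bike_light']:
        print(c,q,[(np.round(d['at'],4).tolist(),round(d['confidence'],2)) for d in eyes.boxes_of(q,c)])
a=cv2.imread('pics/top3.png');b=cv2.imread('pics/scene3.png');cv2.imwrite('pics/both3.png',cv2.resize(np.hstack([a,b]),None,fx=1.66,fy=1.66,interpolation=cv2.INTER_CUBIC))
```

```text
12.65 [0.56551836 0.31578424 0.20204235] [[-0.003, 1.0, 0.001], [0.243, -0.0, 0.97], [0.97, 0.003, -0.243]] 0.029978534769114225 [-0.35159632  0.30514222 -0.076547  ] [-0.67027479  0.03220323 -0.02525648]
top flashlight [([0.5399, 0.1936, 0.0337], 0.52)]
top bike_light [([0.5416, 0.2266, 0.0321], 0.53), ([0.5563, 0.3381, 0.2011], 0.46)]
scene flashlight [([0.5653, 0.1966, 0.0343], 0.58)]
scene bike_light [([0.5845, 0.2291, 0.0341], 0.81)]
```

View pics/both3.png

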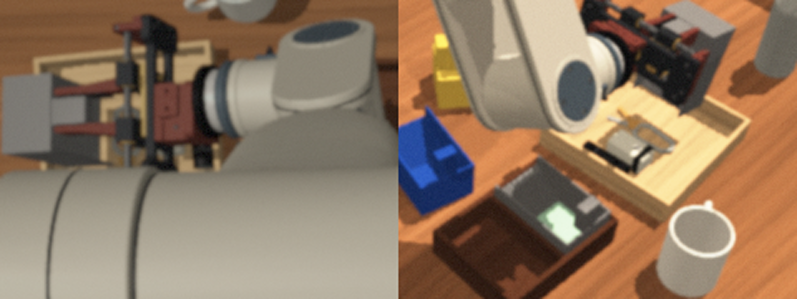

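Both lights lie inside the tray near its -y wall, and the bin is empty. I'll raise it and tilt it back upright.

Run:
```python
from kin import *
from cell import observe
s=observe()
ths=[76]*4+[74,70,65,60,54,48,42,36,30,24,18,12,7,3,0,0]
zr=[.085,.105,.125,.14,.155,.17,.18,.19]+[.195]*12
w=[tip(90,t,[.565,.31,z]) for t,z in zip(ths,zr)];print(path(s,w))
p0,R0=w[-1];print(p0)
sm=lambda n:[.5-.5*np.cos(np.pi*k/n) for k in range(1,n+1)]
# carry: to grip above mat, yaw -6
p3=np.array([.637,-.283,.226]);p1=np.array([.60,.19,.226]);p2=np.array([.63,-.05,.226])
for (a,ya),(b,yb),n in (((p0,90),(p1,55),11),((p1,55),(p2,22),11),((p2,22),(p3,-6),11)):
    print(path({'tcp_pos':a,'ee_rot':down(ya)},[(a+u*(b-a),down(ya+u*(yb-ya))) for u in sm(n)]))
```

```text
[[0.023, -0.001, -0.006, 0.0, 0.0, 0.001], [0.071, -0.001, -0.018, 0.0, 0.0, 0.001], [0.12, -0.0, -0.03, 0.0, 0.0, 0.001], [0.156, -0.0, -0.04, 0.0, 0.0, 0.001], [0.195, -0.0, -0.038, 0.0, -0.011, 0.001], [0.234, -0.0, -0.025, 0.0, -0.033, 0.001], [0.26, -0.0, -0.004, 0.0, -0.061, 0.001], [0.283, -0.0, 0.018, 0.0, -0.089, 0.001], [0.291, -0.0, 0.047, 0.0, -0.122, 0.001], [0.283, -0.0, 0.08, 0.0, -0.155, 0.001], [0.272, -0.0, 0.111, 0.0, -0.189, 0.001], [0.258, -0.0, 0.14, 0.0, -0.222, 0.0], [0.24, -0.0, 0.168, 0.0, -0.255, 0.0], [0.221, -0.0, 0.195, 0.0, -0.289, 0.0], [0.198, -0.0, 0.218, 0.0, -0.322, 0.0], [0.173, -0.001, 0.24, 0.0, -0.355, 0.0], [0.15, -0.001, 0.256, 0.0, -0.383, 0.0], [0.131, -0.001, 0.267, 0.001, -0.405, 0.0], [0.117, -0.001, 0.274, 0.001, -0.422, 0.0], [0.117, -0.001, 0.274, 0.001, -0.422, 0.0]]
[0.565  0.4335 0.22  ]
[[-0.012, 0.002, -0.0, 0.0, 0.0, 0.004], [-0.048, 0.007, -0.001, 0.0, 0.0, 0.015], [-0.105, 0.015, -0.003, 0.0, 0.0, 0.034], [-0.178, 0.026, -0.004, 0.0, 0.0, 0.057], [-0.261, 0.037, -0.006, 0.0, 0.0, 0.083], [-0.348, 0.05, -0.009, 0.0, 0.0, 0.111]
[... 365 characters left out ...]
, [-0.192, 0.174, 0.0, 0.0, 0.0, 0.079], [-0.256, 0.232, 0.0, 0.0, 0.0, 0.105], [-0.317, 0.287, 0.0, 0.0, 0.0, 0.13], [-0.371, 0.336, 0.0, 0.0, 0.0, 0.152], [-0.413, 0.373, 0.0, 0.0, 0.0, 0.169], [-0.439, 0.397, 0.0, 0.0, 0.0, 0.18], [-0.449, 0.406, 0.0, 0.0, 0.0, 0.183]]
[[-0.004, 0.011, 0.0, 0.0, 0.0, 0.003], [-0.016, 0.043, 0.0, 0.0, 0.0, 0.012], [-0.035, 0.094, 0.0, 0.0, 0.0, 0.027], [-0.059, 0.16, 0.0, 0.0, 0.0, 0.045], [-0.087, 0.234, 0.0, 0.0, 0.0, 0.067], [-0.115, 0.312, 0.0, 0.0, 0.0, 0.089], [-0.143, 0.387, 0.0, 0.0, 0.0, 0.11], [-0.167, 0.452, 0.0, 0.0, 0.0, 0.129], [-0.186, 0.503, 0.0, 0.0, 0.0, 0.143], [-0.198, 0.536, 0.0, 0.0, 0.0, 0.152], [-0.202, 0.547, 0.0, 0.0, 0.0, 0.156]]
```

Request:
arm_command([
  [0.023,0,-0.006,0,0,0.001],
  [0.071,0,-0.018,0,0,0.001],
  [0.12,0,-0.03,0,0,0.001],
  [0.156,0,-0.04,0,0,0.001],
  [0.195,0,-0.038,0,-0.011,0.001],
  [0.234,0,-0.025,0,-0.033,0.001],
  [0.26,0,-0.004,0,-0.061,0.001],
  [0.283,0,0.018,0,-0.089,0.001],
  [0.291,0,0.047,0,-0.122,0.001],
  [0.283,0,0.08,0,-0.155,0.001],
  [0.272,0,0.111,0,-0.189,0.001],
  [0.258,0,0.14,0,-0.222,0],
  [0.24,0,0.168,0,-0.255,0],
  [0.221,0,0.195,0,-0.289,0],
  [0.198,0,0.218,0,-0.322,0],
  [0.173,0,0.24,0,-0.355,0],
  [0.15,0,0.256,0,-0.383,0],
  [0.131,0,0.267,0,-0.405,0],
  [0.117,0,0.274,0,-0.422,0],
  [0.117,0,0.274,0,-0.422,0],
])

```text
clock: 14.95
tcp_pos: [0.5642, 0.4344, 0.2191]
ee_rot: [[-0.001, 1.0, -0.0], [1.0, 0.001, -0.001], [-0.001, -0.0, -1.0]]
force: [-0.3, 1.0, -1.4]
opening: 0.0296
grasp_force: 50.0
```

Request:
arm_command([
  [-0.012,0.002,0,0,0,0.004],
  [-0.048,0.007,-0.001,0,0,0.015],
  [-0.105,0.015,-0.003,0,0,0.034],
  [-0.178,0.026,-0.004,0,0,0.057],
  [-0.261,0.037,-0.006,0,0,0.083],
  [-0.348,0.05,-0.009,0,0,0.111],
  [-0.431,0.062,-0.011,0,0,0.138],
  [-0.504,0.072,-0.012,0,0,0.161],
  [-0.56,0.081,-0.014,0,0,0.179],
  [-0.596,0.086,-0.015,0,0,0.191],
  [-0.609,0.087,-0.015,0,0,0.194],
])

```text
clock: 16.05
tcp_pos: [0.6002, 0.1872, 0.2267]
ee_rot: [[0.576, 0.817, 0.002], [0.817, -0.576, 0.001], [0.002, 0.001, -1.0]]
force: [0.1, 0.6, -0.8]
opening: 0.0301
grasp_force: 50.0
```

Request:
arm_command([
  [-0.009,0.008,0,0,0,0.004],
  [-0.036,0.032,0,0,0,0.015],
  [-0.077,0.07,0,0,0,0.032],
  [-0.131,0.118,0,0,0,0.054],
  [-0.192,0.174,0,0,0,0.079],
  [-0.256,0.232,0,0,0,0.105],
  [-0.317,0.287,0,0,0,0.13],
  [-0.371,0.336,0,0,0,0.152],
  [-0.413,0.373,0,0,0,0.169],
  [-0.439,0.397,0,0,0,0.18],
  [-0.449,0.406,0,0,0,0.183],
])

```text
clock: 17.15
tcp_pos: [0.6304, -0.0516, 0.2259]
ee_rot: [[0.927, 0.375, 0.001], [0.375, -0.927, 0.0], [0.001, 0.0, -1.0]]
force: [-0.5, 0.3, -1.4]
opening: 0.0298
grasp_force: 50.0
```

Request:
arm_command([
  [-0.004,0.011,0,0,0,0.003],
  [-0.016,0.043,0,0,0,0.012],
  [-0.035,0.094,0,0,0,0.027],
  [-0.059,0.16,0,0,0,0.045],
  [-0.087,0.234,0,0,0,0.067],
  [-0.115,0.312,0,0,0,0.089],
  [-0.143,0.387,0,0,0,0.11],
  [-0.167,0.452,0,0,0,0.129],
  [-0.186,0.503,0,0,0,0.143],
  [-0.198,0.536,0,0,0,0.152],
  [-0.202,0.547,0,0,0,0.156],
  [-0.202,0.547,0,0,0,0.156],
])

```text
clock: 18.35
tcp_pos: [0.6378, -0.2837, 0.2258]
ee_rot: [[0.995, -0.104, 0.001], [-0.104, -0.995, 0.001], [0.001, -0.001, -1.0]]
force: [-1.1, -0.3, -0.6]
opening: 0.0297
grasp_force: 50.0
```

Run:
```python
from kin import *
from cell import observe,eyes
s=observe();print(s['clock'],s['tcp_pos'],np.round(s['ee_rot'],3).tolist(),s['opening'],np.round(s['joints'],1).tolist())
p=eyes.snapshot('wrist');w=p['image'][:,:,::-1];p=eyes.snapshot('scene');sc=p['image'][:,:,::-1]
cv2.imwrite('pics/both4.png',cv2.resize(np.hstack([w,sc]),(800,300),interpolation=cv2.INTER_AREA))
t=eyes.snapshot('top');
for q in ['flashlight','bike_light','other_bin_grip','votive_dish']:
    print(q,[(np.round(d['at'],4).tolist(),round(d['confidence'],2)) for d in eyes.boxes_of(q,'top')])
print(row([.637,-.283,.073],down(-6),s))
```

```text
18.35 [ 0.63775567 -0.28371757  0.22582643] [[0.995, -0.104, 0.001], [-0.104, -0.995, 0.001], [0.001, -0.001, -1.0]] 0.029654458162487938 [-25.0, 30.2, 83.2, 0.1, 66.6, 71.0]
flashlight [([0.5597, 0.196, 0.0373], 0.91), ([0.5693, 0.2368, 0.0389], 0.43)]
bike_light [([0.5712, 0.2378, 0.0379], 0.71)]
other_bin_grip [([0.5624, 0.0658, 0.0357], 0.62)]
votive_dish [([0.3806, -0.161, 0.0194], 0.87)]
[-0.0025, -0.0013, 0.3821, -0.0002, -0.0003, 0.0001]
```

View pics/both4.png

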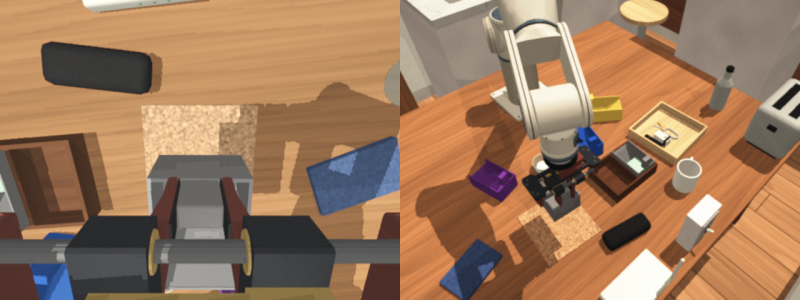

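The bin is empty, level and above the mat, and both lights are still in the tray. Lowering it.

Request:
arm_command([
  [-0.002,-0.001,0.03,0,0,0],
  [-0.002,-0.001,0.08,0,0,0],
  [-0.002,-0.001,0.14,0,0,0],
  [-0.002,-0.001,0.2,0,0,0],
  [-0.002,-0.001,0.26,0,0,0],
  [-0.002,-0.001,0.3,0,0,0],
  [-0.002,-0.001,0.33,0,0,0],
  [-0.002,-0.001,0.35,0,0,0],
  [-0.002,-0.001,0.362,0,0,0],
  [-0.002,-0.001,0.37,0,0,0],
  [-0.002,-0.001,0.376,0,0,0],
  [-0.002,-0.001,0.38,0,0,0],
  [-0.002,-0.001,0.382,0,0,0],
  [-0.002,-0.001,0.382,0,0,0],
  [-0.002,-0.001,0.382,0,0,0],
])

```text
clock: 20.2
tcp_pos: [0.6374, -0.2833, 0.0735]
ee_rot: [[0.995, -0.104, 0.002], [-0.104, -0.995, -0.0], [0.002, -0.0, -1.0]]
force: [0.3, 0.2, -1.4]
opening: 0.0302
grasp_force: 50.0
```

Request:
arm_command([
  [0,0,0.002,0,0,0],
  [0,0,0.003,0,0,0],
  [0,0,0.003,0,0,0],
])

```text
clock: 20.5
tcp_pos: [0.6373, -0.2833, 0.072]
ee_rot: [[0.995, -0.104, 0.001], [-0.104, -0.995, 0.0], [0.001, -0.0, -1.0]]
force: [-0.2, 0.4, -0.8]
opening: 0.0297
grasp_force: 50.0
```

Request:
arm_command([
  [0,0,0.001,0,0,0],
  [0,0,0.002,0,0,0],
  [0,0,0.002,0,0,0],
])

```text
clock: 20.8
tcp_pos: [0.6373, -0.2832, 0.072]
ee_rot: [[0.995, -0.104, 0.002], [-0.104, -0.995, 0.0], [0.001, -0.0, -1.0]]
force: [-2.6, 1.0, 5.1]
opening: 0.0299
grasp_force: 50.0
```

Request:
arm_command([
  [0,0,0,0,0,0],
  [0,0,0,0,0,0],
  [0,0,0,0,0,0],
  [0,0,0,0,0,0],
  [0,0,-0.02,0,0,0],
  [0,0,-0.06,0,0,0],
  [0,0,-0.12,0,0,0],
  [0,0,-0.2,0,0,0],
  [0,0,-0.3,0,0,0],
  [0,0,-0.4,0,0,0],
  [0,0,-0.5,0,0,0],
  [-0.1,0,-0.5,0,0,0],
  [-0.2,0,-0.5,0,0,0],
  [-0.3,0,-0.5,0,0,0],
  [-0.4,0,-0.5,0,0,0],
  [-0.4,0,-0.5,0,0,0],
], hand=0.7)

```text
clock: 22.4
tcp_pos: [0.4737, -0.2657, 0.2723]
ee_rot: [[0.994, -0.105, 0.0], [-0.105, -0.994, 0.0], [0.0, -0.0, -1.0]]
force: [-0.2, -0.2, -0.3]
opening: 0.0614
grasp_force: 0.0
```

Run:
```python
from kin import *
from cell import observe,eyes
s=observe();print(s['clock'],s['tcp_pos'],s['opening'])
T=np.eye(4);T[:3,:3]=s['ee_rot'];T[:3,3]=s['tcp_pos']
p=eyes.snapshot('wrist');im=p['image'][:,:,::-1].copy();G=T@np.array(p['mount']);C=(p['fx'],p['fy'],p['cx'],p['cy'],G[:3,3],G[:3,:3])
def dr(b,col): cv2.polylines(im,[proj(b,*C).astype(int)],True,col,1)
dr(box([.5798,-.2775],-6,-.1,.1,-.095,.095,.005),(0,0,255))
dr(box([.5798,-.2775],-6,-.066,.066,-.042,.042,.065),(0,255,255)); dr(box([.5798,-.2775],-6,.049,.066,-.015,.015,.106),(0,255,0))
sc=eyes.snapshot('scene')['image'][:,:,::-1]
for q in ['flashlight','bike_light','organiser','votive_dish','cork_mat','tray']:
    print(q,[(np.round(d['at'],4).tolist(),round(d['confidence'],2)) for d in eyes.boxes_of(q,'scene')])
cv2.imwrite('pics/end.png',cv2.resize(np.hstack([im[:,100:500],sc[60:,150:550] if 0 else cv2.resize(sc[100:420,160:430],(400,480))]),(800,480)))
```

```text
22.4 [ 0.47367797 -0.26574056  0.27225782] 0.061364465058613496
flashlight []
bike_light []
organiser [([0.5825, -0.0182, 0.0255], 0.8)]
votive_dish [([0.3623, -0.1753, 0.0251], 0.84), ([0.5638, 0.0638, 0.0523], 0.3)]
cork_mat [([0.606, -0.3143, 0.0073], 0.97)]
tray [([0.5684, 0.3032, 0.0067], 0.82)]
```

View pics/end.png

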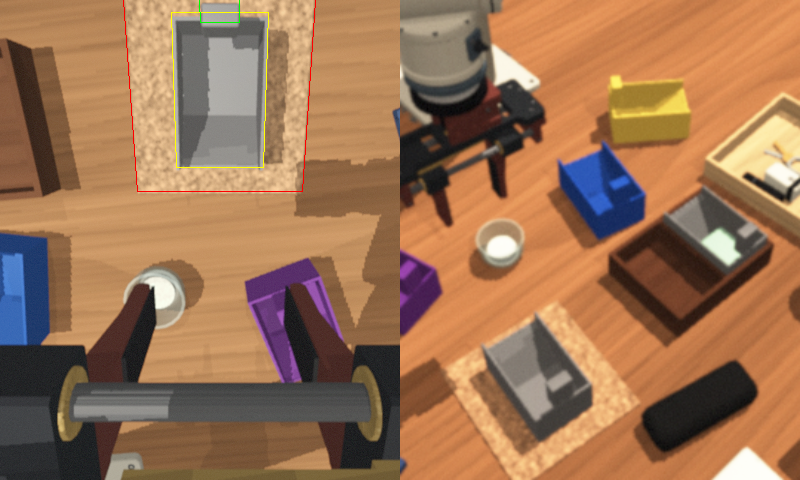

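The bin stands upright and empty in the middle of the mat, within about 1 mm of the overlay. Both lights are in the tray and everything else is where it was. Handing in.

```bash
python3 -c "
from cell import robot
print(robot.hand_in())"
```

```text
the job is handed in; nothing more can be done
None
```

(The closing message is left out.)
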